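# Raise the pail's bail and hang it in the sprung bench hook

### The job

The small steel pail of spare pins stands on the table with its swing bail folded down. Raise the bail upright while the pail still stands, then hang the pail on the forked hook of the post stand: feel for the front ledge, lay the bail on it, slide it back under the keeper jaws and let it settle in the notch, so that its weight is on the sprung saddle. Be gentle with the hook, lower the pail fully before you let go so that it never drops onto the saddle or is forced down to the stop, do not tip the pail, and leave the lens holder and the brass weight where they stand.

Things in the scene. Friction and masses are not known exactly. Their poses are not given: they have to be found in the camera images.
- pail: Round open steel pail, 68 mm across at the foot and 89 mm over the rolled rim, 60 mm high, 0.3 to 0.46 kg with bail and pins. Origin: centre of its underside; z up. Its bail turns about two ears on the pail's y axis: the hinge line runs along y through x = 0, 53 mm above the underside. With the bail upright the crown is 85 mm above the rim.
- bail (a joint): Angle of the swing bail: 0 = folded down flat and level, pointing to the pail's -x; pi/2 = upright; pi = flat on the +x side. It is nearly free and falls if let go.
- bail_grip (a point): Middle of the bail's crown, 92 mm from the hinge line: centre of a black grip roller 12 mm thick, 30 mm long, that turns freely on the wire (point axes: y along the crown, -x from hinge to crown). The crown is a steel wire 6 mm thick, straight for 76 mm; its legs are 94 mm apart. The hook takes the bare wire on both sides of the roller, so the bail may be held by the roller.
- stand: Post stand with forked hook. Origin: on the table right below the notch where the bail must end; x runs from the open mouth back to the post (76 mm behind the notch). Fork: two steel plates 4 mm thick at y = -27 and +27 mm (50 mm gap for the fingers, nothing above it), joined behind x = 12 mm by a floor 36 mm below the ledge. More than 15 N from the pail or 10 N from the robot harms the hook.
- saddle (a joint): Brass sprung saddle in the notch: 0 = up, grows as it is pressed down, 0.006 m at its stop; 1 N presses it about 0.77 mm. The hanging pail presses it 2.2 to 3.6 mm. A pail that is dropped or forced onto it drives it past 5 mm, which harms it: lower the pail until the saddle carries it, then let go.
- lens_holder: Bystander: small ring lens holder on a foot, 30 x 40 x 76 mm, loose. Origin at its underside.
- weight: Bystander: brass knob weight, 28 mm across and 47 mm high, loose. Origin at its underside.
- stand_mouth (a point): Point on the table 40 mm in front of the notch, below the ledge (level from -55 to -8 mm in the stand's x, 6 mm high upturned tip in front of it, plates 16 mm deep there). Ledge height 248 to 292 mm: clamped anew each time, not reported, so feel for it. Come in from the front (moving along the stand's x), so that the fork passes between the crown and the pail's rim.
- stand_notch (a point): Point on the table below the notch (same place as the stand's origin). Notch from -8 to +8 mm (stand's x), back wall at +8 mm; the sprung saddle's top is 5 mm below the ledge. Keeper jaws cover ledge and notch from -26 to +8 mm, 12 mm above the ledge (jaw tops 24 mm above it): lower the wire between -55 and -26 mm, then slide it back, where it sinks into the notch.
Things that resemble listed ones, but are neither listed nor needed, are in the scene too. Leave any green look-alike of the pail alone.

How it is judged:
By the outcome, as a careful person would: the job done as asked, in the order asked, and still so for the second after the job is handed in, with the robot touching nothing.
It also fails if it takes over 72 s, if anything falls off the work surface, if the arm or the gripper's body presses on something with over 40 N, if the wrist force passes 120 N, or if a joint passes its speed limit or range.

### The arm

A 6-joint arm with a two-finger parallel gripper is mounted at the origin on a cart in front of the work surface, level with it; the furniture and walls round the work are solid. World frame = base frame: x ahead of the robot, y to its left, z up, the work surface at z = 0. Lengths are in mm, angles in rad, forces in N, time in s.
With the tool pointing down it reaches from about 350 to 950 mm from the base axis. Payload 17.4 kg.
Tool frame: the origin (TCP) lies at the very end of the fingers, on their centre line; the grasp point (between the pads) lies 19 mm behind it; z points along the fingers, y is the direction in which the jaws open and shut (so a half turn about z gives the same grasp; the last joint's range is limited). The gripper opens to 93 mm and grips with 3 to 60 N. Pads are 15 mm wide; open, the fingers measure 128 mm over their backs; the gripper's body (75 mm by 188 mm) begins 65 mm behind the grasp point.
Start: joints at [1.306, 0.116, 1.442, -0, 1.584, -0.038], TCP at [151.789, 657.718, 218.646] pointing down, gripper open.
Joint ranges: [-2.83, 2.83], [-0.83, 2.19], [0.07, 2.5], [-1.14, 4.28], [0.01, 3], [-2.97, 2.97]. Speed limits (rad/s): [1.89, 1.89, 2.22, 3.14, 3.14, 3.14].

### API

Orientations are given as a rotation vector (axis times angle).
In Python, from rig import arm, let_go, grasp, optics, job gives the robot as it stands. Calls block until the motion is done:
- arm.goto(position, orientation): joint-space move of the TCP to a pose.
- arm.servo_line(position, frame=None, max_speed=150): straight line of the TCP; frame=None keeps the orientation; max_speed is the mean speed in mm/s.
- arm.movej(angles): joint-space move.
- let_go() and grasp(strength=None): open the fingers fully, or close them until they stop; strength is the grip in N (None keeps the last).
- arm.dwell(seconds).
- arm.inverse_kinematics(position, orientation): joint angles nearest the present ones, or None.
- arm.observe(): the state.
- optics.grab_frame(name): name is "side" or "top"; returns a dict with "frame" (400x640x3 uint8, red, green, blue), "fovy" (degrees; the focal length in pixels is half the picture's height over the tangent of half this angle, whatever the lens; pixels are square), "cx", "cy" (the principal point, pixels), "k1" (the pictures are not rectified: a ray, as slopes to the right and down, at radius r is drawn at 1 + k1 r^2 times it, then the intrinsics apply), "R" (3x3) and "t" (3): a world point X has camera coordinates R X + t. Camera axes: x right, y down, z forward; pixel columns grow to the right and rows downward; lengths in mm; the calibration is good to about 2 mm. A picture is of the moment at which its call begins. There is no depth.
A pose or a line that the arm cannot do raises arm.PlanningError and nothing moves.
- job.sign_off(): hands the job in, once; it reports no verdict.
The state is a dict: "clock": time; "joint_positions": joint angles; "qvel": joint speeds; "joint_torque": joint torques, N m; "tool_pos": TCP position; "orientation": TCP orientation; "wrist_force": force on the tool from outside, world axes, zero at the start; "torque": the same for the moment, N m; "grip_width": finger opening in mm.
Only numpy, scipy, OpenCV 4.12 (cv2) and the standard library are available. Lean on these libraries where they do the work, as an engineer would, in place of code of your own. Each camera call takes 0.05 s, during which the arm holds its last target.

## Working session

There is one attempt and no reset: what is moved stays moved. The work goes in short steps, each a Python script; the robot and the scene stay as the last script left them, time stands still between calls to the robot, and variables do not carry over. Pictures are saved under pics/ and viewed, and the job is handed in when it is done.

```bash
ls; mkdir -p pics
cat > h.py <<'E'
import numpy as np, cv2
from rig import arm, let_go, grasp, optics, job
def K(c):
    H=c["frame"].shape[0]; f=H/2/np.tan(np.radians(c["fovy"])/2); return f
def ray(c,u,v):
    f=K(c); xd=np.array([(u-c["cx"])/f,(v-c["cy"])/f]); x=xd.copy()
    for _ in range(30): x=xd/(1+c["k1"]*(x@x))
    R=np.array(c["R"]);t=np.array(c["t"])
    d=R.T@np.array([x[0],x[1],1]); return -R.T@t, d/np.linalg.norm(d)
def onz(c,u,v,z):
    o,d=ray(c,u,v); return o+d*(z-o[2])/d[2]
def proj(c,X):
    p=np.array(c["R"])@np.array(X,float)+np.array(c["t"]); x=p[:2]/p[2]; x=x*(1+c["k1"]*(x@x))
    return x*K(c)+[c["cx"],c["cy"]]
def two(c1,p1,c2,p2):
    o1,d1=ray(c1,*p1);o2,d2=ray(c2,*p2)
    s=np.linalg.lstsq(np.c_[d1,-d2],o2-o1,rcond=None)[0]
    a=o1+d1*s[0];b=o2+d2*s[1]; return (a+b)/2,np.linalg.norm(a-b)
def snap(tag):
    out={}
    for n in ("side","top"):
        c=optics.grab_frame(n); out[n]=c
        cv2.imwrite(f"pics/{tag}_{n}.png",c["frame"][:,:,::-1])
    return out
E
python3 - <<'E'
from h import *
import pickle
o=snap("a"); pickle.dump(o,open("a.pkl","wb"))
for n in o:
    c=o[n]; print(n,c["fovy"],c["cx"],c["cy"],c["k1"],-np.array(c["R"]).T@c["t"],np.array(c["R"]).round(2).tolist())
s=arm.observe();print(s)
E
```

```text
pics
side 51.48754693605675 310.58504843810647 197.3236678258007 0.029490049753217267 [ 521.86637543 1098.17533206  542.43417609] [[-1.0, -0.05, 0.02], [-0.04, 0.38, -0.93], [0.04, -0.92, -0.38]]
top 48.33412680152814 322.2935812539663 199.2155570809603 -0.037887821083088 [ 373.63462306  150.38219282 1290.38904765] [[0.02, -1.0, -0.02], [-0.98, -0.01, -0.2], [0.19, 0.03, -0.98]]
{'clock': 0.1, 'joint_positions': array([ 1.30616820e+00,  1.16442271e-01,  1.44214377e+00,  3.31179356e-06,
        1.58399641e+00, -3.77708503e-02]), 'qvel': array([ 0.00189378, -0.0022699 , -0.00010531,  0.00039602,  0.00011097,
        0.00108347]), 'joint_torque': array([ 2.49876713e-03, -7.22893596e+01, -6.23867798e+01,  7.82434107e-02,
        2.25960411e-02, -4.99340115e-05]), 'tool_pos': array([151.76474634, 657.55136098, 218.0100974 ]), 'orientation': array([-3.55565579e-01, -3.12125261e+00,  1.53617261e-03]), 'wrist_force': array([ 0.50046565, -0.40365393, -0.52861989]), 'torque': array([-0.00911052,  0.00847759, -0.03148245]), 'grip_width': 92.93213404001195}
```

View pics/a_side.png

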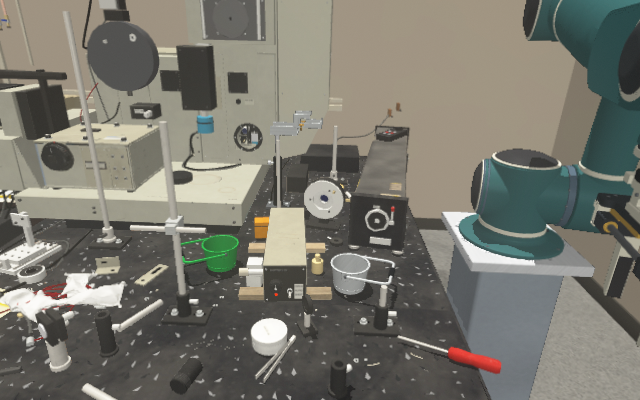

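View pics/a_top.png

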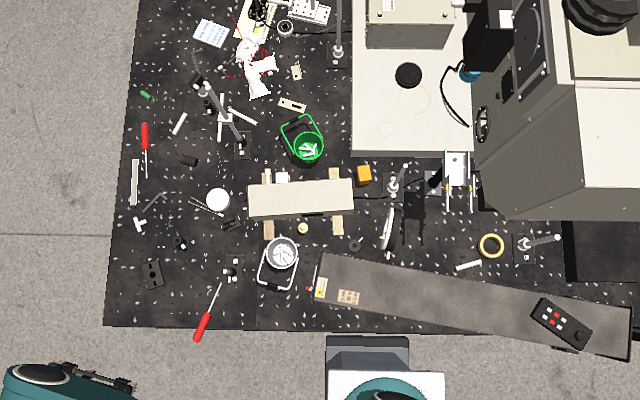

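Run:
```python
import pickle,cv2
o=pickle.load(open("a.pkl","rb"))
t=o["top"]["frame"][:,:,::-1];s=o["side"]["frame"][:,:,::-1]
cv2.imwrite("pics/b1.png",cv2.resize(t[215:305,230:350],None,fx=6,fy=6,interpolation=2))
cv2.imwrite("pics/b2.png",cv2.resize(t[130:260,350:500],None,fx=5,fy=4.6,interpolation=2)if 0 else cv2.resize(t[130:250,350:500],None,fx=5,fy=5,interpolation=2))
cv2.imwrite("pics/b3.png",cv2.resize(s[90:215,255:375],None,fx=5-.2,fy=5-.2,interpolation=2))
cv2.imwrite("pics/b4.png",cv2.resize(s[225:345,280:420],None,fx=5,fy=5,interpolation=2))
```

```text
(no output)
```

View pics/b1.png

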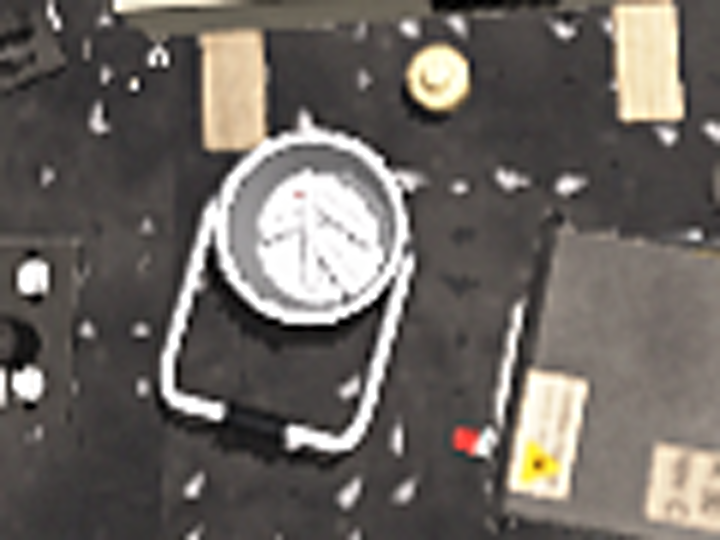

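View pics/b2.png

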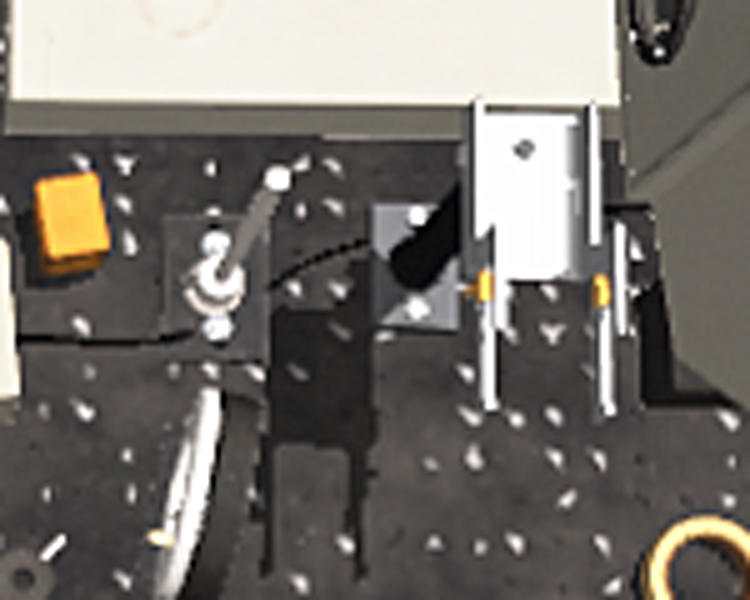

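View pics/b3.png

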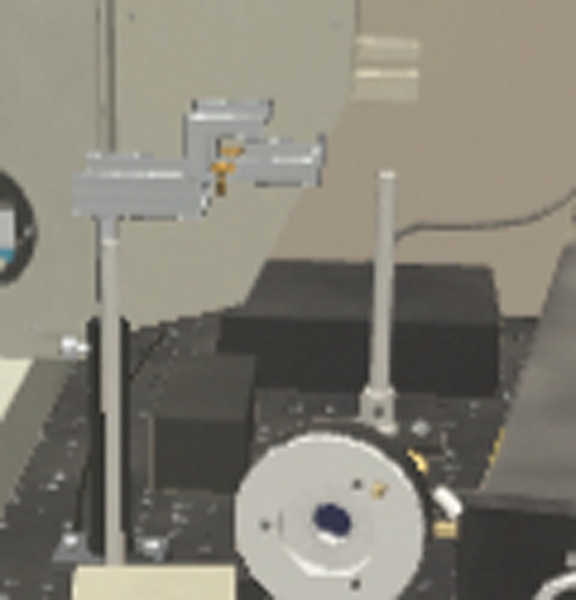

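View pics/b4.png

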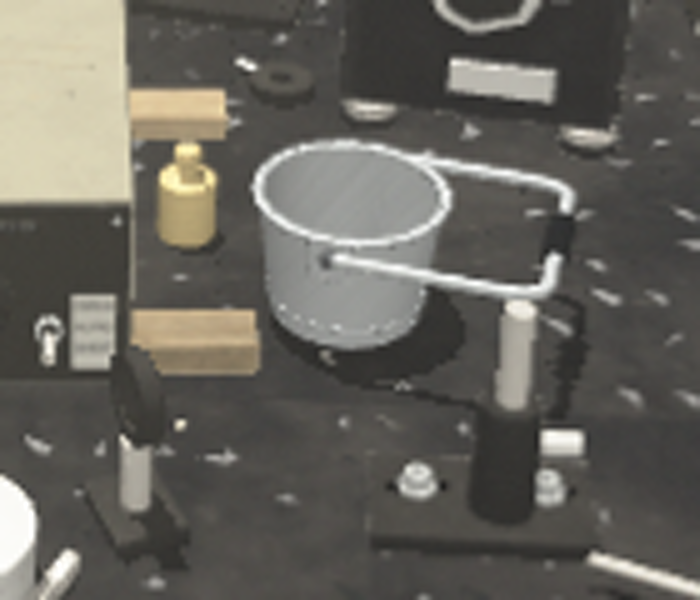

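Run:
```python
import pickle,cv2
o=pickle.load(open("a.pkl","rb"))
t=o["top"]["frame"][:,:,::-1];s=o["side"]["frame"][:,:,::-1]
cv2.imwrite("pics/c1.png",cv2.resize(s[105:145,265:330],None,fx=12,fy=12,interpolation=0))
cv2.imwrite("pics/c2.png",cv2.resize(t[145:217,435:480],None,fx=8,fy=8,interpolation=0))
```

```text
(no output)
```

View pics/c1.png

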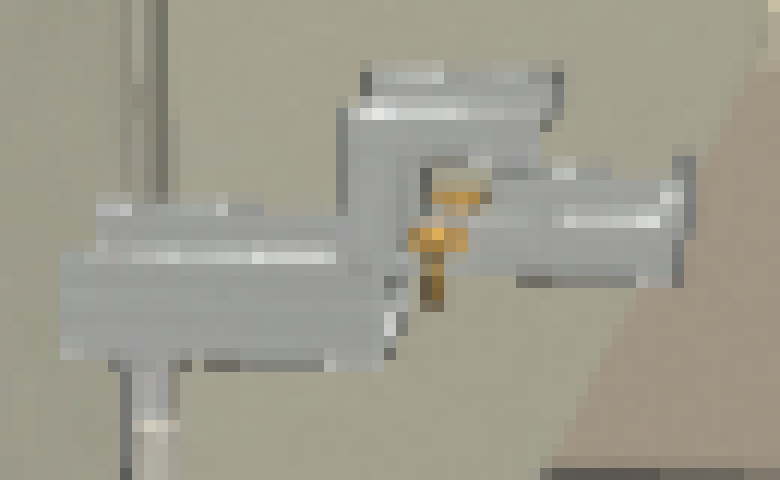

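View pics/c2.png

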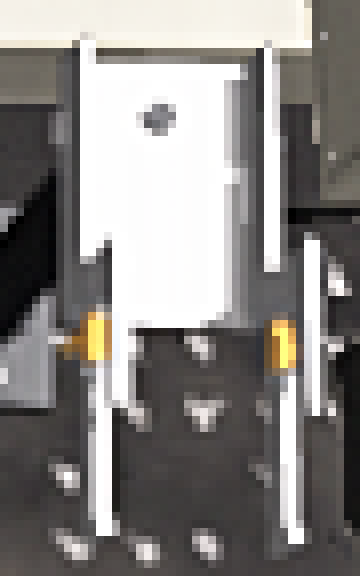

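```bash
cat > m.py <<'E'
from h import *
import pickle
o=pickle.load(open("a.pkl","rb"));T=o["top"];S=o["side"]
def tp(x,y): return (435+x/8-.5,145+y/8-.5)
def sp(x,y): return (265+x/12-.5,105+y/12-.5)
print("near saddle",two(T,tp(97,336),S,sp(438,236)))
print("far saddle",two(T,tp(284,343),S,sp(460,198)))
print("near tip top",two(T,tp(104,533),S,sp(672,182)))
print("far tip top",two(T,tp(296,543),S,sp(684,157)))
z=272
for a,b in (((100,372),(104,530)),((288,375),(294,540))):
    A=onz(T,*tp(*a),z);B=onz(T,*tp(*b),z);d=A-B;print(A.round(1),B.round(1),np.degrees(np.arctan2(d[1],d[0])))
for a,b in (((87,45),(97,248)),((268,45),(272,268)),((313,237),(317,413)),):
    A=onz(T,*tp(*a),z);B=onz(T,*tp(*b),z);d=A-B;print(A.round(1),B.round(1),np.degrees(np.arctan2(d[1],d[0])))
A=onz(T,*tp(97,336),z-5);B=onz(T,*tp(284,343),z-5);d=A-B;print(A,B,np.degrees(np.arctan2(-d[0],d[1])),np.linalg.norm(d))
# pail
f=T["frame"].astype(int)
mn=f.min(2)
m=((mn>110)&(f.max(2)-mn<40)).astype(np.uint8)
m[:232]=0;m[295:]=0;m[:,:252]=0;m[:,305:]=0
cv2.imwrite("pics/d.png",cv2.resize(m*255,None,fx=1,fy=1)[215:305,230:350].repeat(6,0).repeat(6,1))
# rim points: radial search
cs=onz(T,230+312/6-.5,215+227/6-.5,60);print("rim c",cs)
rl=onz(T,230+258/6-.5,215+419/6-.5,53);print("roller top",rl)
def s4(x,y): return (280+x/5-.5,225+y/5-.5)
print("roller tri",two(T,(230+258/6-.5,215+419/6-.5),S,s4(558,236)))
print("rim tri",two(T,(230+312/6-.5,215+227/6-.5),S,s4(352,192)))
print("rim side", onz(S,*s4(352,192),60))
def b1(x,y): return (230+x/6-.5,215+y/6-.5)
for a in ((178,398),(345,440),(212,213),(410,262)): print("bail pt",onz(T,*b1(*a),53))
print("lens",onz(S,*s4(135,545),0),"weight top",onz(T,*b1(438,78),47),"post near",onz(S,*s4(500,520),0),onz(S,*s4(517,310),60))
E
python3 m.py
```

```text
near saddle (array([ 608.40433675, -110.40123067,  279.57701516]), np.float64(0.212723748811856))
far saddle (array([ 607.12526497, -165.06585652,  277.68709941]), np.float64(0.9318816173033587))
near tip top (array([ 549.60609241, -106.4413159 ,  294.9636534 ]), np.float64(3.3236475700640957))
far tip top (array([ 548.21443178, -162.06940093,  289.9958421 ]), np.float64(3.0856208613276648))
[ 599.5 -112.8  272. ] [ 552.8 -112.3  272. ] -0.6608810314352983
[ 599.4 -167.6  272. ] [ 550.6 -167.   272. ] -0.624305635469944
[ 698.9 -112.7  272. ] [ 636.8 -113.3  272. ] 0.5665876900372131
[ 699.6 -166.5  272. ] [ 631.4 -164.4  272. ] -1.7311017088043565
[ 641.  -176.9  272. ] [ 588.2 -175.5  272. ] -1.529952144692449
[ 611.43598242 -113.64983098  267.        ] [ 610.07246511 -168.4177759   267.        ] -1.4261563530621644 54.78491553090161
rim c [467.3143138  292.98518372  60.        ]
roller top [380.02094471 315.46701626  53.        ]
roller tri (array([379.38371549, 315.30672372,  55.01968686]), np.float64(1.2722816230681506))
rim tri (array([467.35490882, 293.09703262,  59.06113177]), np.float64(0.061948119958513605))
rim side [467.43032925 294.66727424  60.        ]
bail pt [388.75575819 352.57922974  53.        ]
bail pt [371.37158683 275.3402247   53.        ]
bail pt [473.50668992 340.49517165  53.        ]
bail pt [452.54440273 247.95556884  53.        ]
lens [553.10814189 460.2680858    0.        ] weight top [538.91644147 237.72083936  47.        ] post near [411.69228562 435.27083651   0.        ] [403.94926331 380.49445444  60.        ]
```

View pics/d.png

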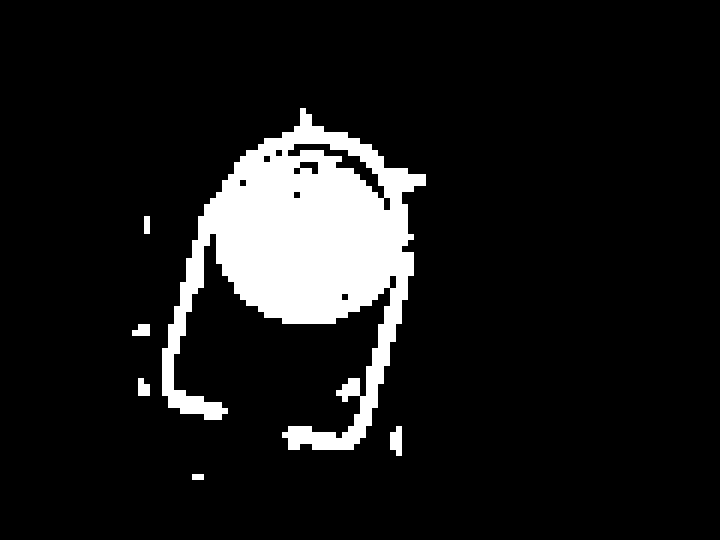

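Run:
```python
from h import *
import pickle
o=pickle.load(open("a.pkl","rb"));T=o["top"];S=o["side"]
t=T["frame"][:,:,::-1];s=S["frame"][:,:,::-1]
print("nadir",proj(T,(373,150,0)))
for x in (600,650,700,750):
  for y in (-138,-200,-250):
    print(x,y,[proj(T,(x,y,z)).round(0).tolist() for z in (0,280,380)],[proj(S,(x,y,z)).round(0).tolist() for z in (0,280,380)])
cv2.imwrite("pics/e1.png",cv2.resize(t[0:260,340:640],None,fx=2.3,fy=2.3,interpolation=2))
cv2.imwrite("pics/e2.png",cv2.resize(s[0:260,180:450],None,fx=2.3,fy=2.3,interpolation=2))
print("post top",two(T,(405,166),S,(335.5,126)))
print("disc top",two(T,(389,209),S,(323,180)))
print("near post",onz(T,231.7,270,80), two(T,(232,270),S,(383,286)))
print("laser top corner",two(T,(320,254),S,(355,236)))
```

```text
nadir [332.87288881 288.08282785]
600 -138 [[432.0, 211.0], [459.0, 190.0], [472.0, 180.0]] [[303.0, 208.0], [304.0, 122.0], [305.0, 88.0]]
600 -200 [[454.0, 211.0], [486.0, 191.0], [501.0, 180.0]] [[305.0, 200.0], [306.0, 118.0], [306.0, 85.0]]
600 -250 [[471.0, 211.0], [507.0, 191.0], [525.0, 181.0]] [[306.0, 195.0], [307.0, 115.0], [307.0, 83.0]]
650 -138 [[432.0, 194.0], [458.0, 169.0], [471.0, 157.0]] [[288.0, 207.0], [288.0, 122.0], [288.0, 87.0]]
650 -200 [[453.0, 194.0], [484.0, 170.0], [500.0, 157.0]] [[290.0, 200.0], [290.0, 118.0], [290.0, 85.0]]
650 -250 [[470.0, 195.0], [506.0, 170.0], [524.0, 158.0]] [[291.0, 194.0], [291.0, 114.0], [291.0, 83.0]]
700 -138 [[431.0, 178.0], [457.0, 149.0], [470.0, 135.0]] [[273.0, 206.0], [271.0, 121.0], [271.0, 87.0]]
700 -200 [[452.0, 178.0], [483.0, 149.0], [499.0, 135.0]] [[275.0, 199.0], [274.0, 117.0], [273.0, 84.0]]
700 -250 [[469.0, 178.0], [504.0, 149.0], [522.0, 135.0]] [[277.0, 194.0], [276.0, 114.0], [276.0, 82.0]]
750 -138 [[431.0, 161.0], [456.0, 129.0], [468.0, 113.0]] [[258.0, 206.0], [255.0, 121.0], [254.0, 86.0]]
750 -200 [[452.0, 162.0], [482.0, 129.0], [497.0, 113.0]] [[261.0, 199.0], [258.0, 117.0], [257.0, 84.0]]
750 -250 [[468.0, 162.0], [503.0, 129.0], [520.0, 113.0]] [[263.0, 193.0], [261.0, 114.0], [260.0, 82.0]]
post top (array([5.73814274e+02, 1.01865026e-01, 3.21618332e+02]), np.float64(136.90199657387114))
disc top (array([556.08361215,   9.45207407, 154.79798897]), np.float64(39.181558502221606))
near post [415.78807928 424.08758108  80.        ] (array([413.08213471, 421.62589869,  89.03931913]), np.float64(4.878169712136324))
laser top corner (array([457.67261631, 186.95796349,  72.61751114]), np.float64(11.885929928083133))
```

View pics/e1.png

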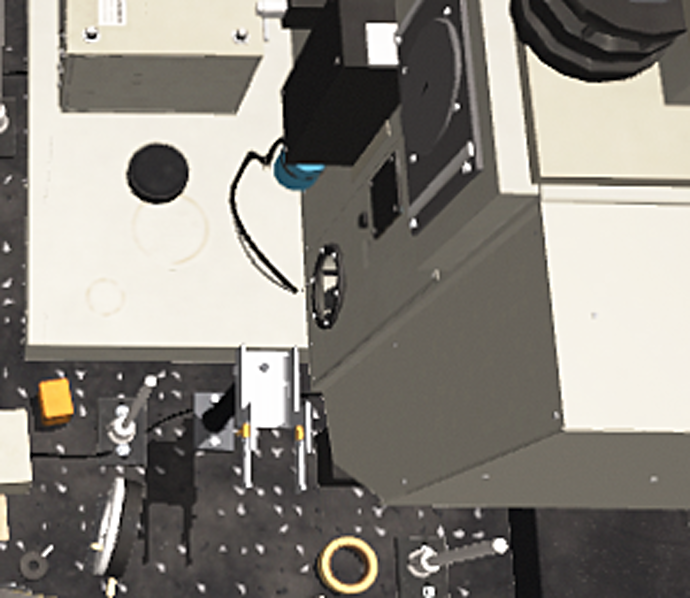

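View pics/e2.png

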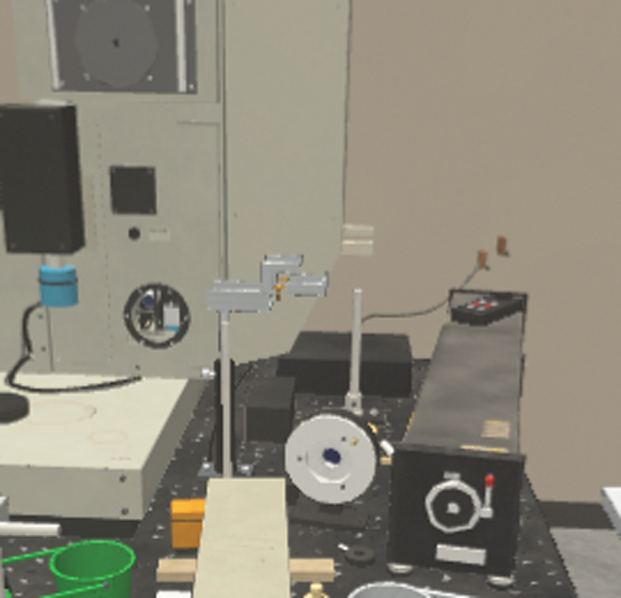

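Run:
```python
from h import *
import pickle
o=pickle.load(open("a.pkl","rb"));T=o["top"];S=o["side"]
a=lambda x,y:(340+x/2.3-.5,y/2.3-.5)
b=lambda x,y:(180+x/2.3-.5,y/2.3-.5)
for n,p,q in (("cab low front",(385,505),(345,185)),("alt",(325,405),(280,355)),("cab rear low",(312,385),(237,362)),("wheel",(326,285),(157,316)),
 ("post R (y-) top",(502,546),(357,291)),("post base",(425,562),(353,400)),("disc",(118,480),(333,412)),("post L top",(151,381),(357,291)),("platform corner",(28,347),(140,470))):
    print(n,two(T,a(*p),S,b(*q)))
print(onz(T,*a(125,425),0),onz(T,*a(151,381),140))
```

```text
cab low front (array([ 522.710299  , -200.61178573,  395.68712197]), np.float64(14.050562584194287))
alt (array([ 639.86137684, -228.66395721,  161.23463527]), np.float64(51.30875542057213))
cab rear low (array([ 684.95135257, -221.91901704,  146.24338467]), np.float64(17.040290926513165))
wheel (array([ 791.34923027, -223.81470847,  207.85195268]), np.float64(1.1892424133784627))
post R (y-) top (array([ 504.25236329, -392.20374743,  214.78608873]), np.float64(3.885326691083849))
post base (array([ 504.2017387 , -385.82560972,   36.24133957]), np.float64(2.644830877328775))
disc (array([555.11906306,   5.49321213, 158.13632567]), np.float64(44.1749504375036))
post L top (array([ 5.75819239e+02, -3.75543830e-01,  3.21476470e+02]), np.float64(136.83511004577394))
platform corner (array([749.04566707, 103.37853552, 109.46093313]), np.float64(4.077374046619266))
[678.1380967  -26.59160976   0.        ] [697.86112887 -38.20104723 140.        ]
```

```bash
cat >> h.py <<'E'
from scipy.spatial.transform import Rotation as Rn
k=np.array([0,0,1.])
def ori(yaw,th,sg):
    p=np.array([np.cos(yaw),np.sin(yaw),0])
    z=np.sin(th)*p-np.cos(th)*k; y=sg*(np.cos(th)*p+np.sin(th)*k); x=np.cross(y,z)
    return np.c_[x,y,z]
def rv(M): return Rn.from_matrix(M).as_rotvec()
PY=np.radians(-13.3); P=np.array([np.cos(PY),np.sin(PY),0])
ROL=np.array([378.7,315.2,53.]); HINGE=ROL+92*P
SY=np.radians(-0.9); SX=np.array([np.cos(SY),np.sin(SY),0]); NOTCH=np.array([608.,-138.5,0])
def st():
    s=arm.observe(); return s
E
python3 - <<'E'
from h import *
for sg in (1,-1):
    for th in (30,40,0):
        M=ori(PY,np.radians(th),sg); y=M[:,1]*sg; z=M[:,2]
        for back in (120,0):
            q=arm.inverse_kinematics(ROL+12*z+6*y-back*z,rv(M)); print(sg,th,back,None if q is None else np.round(q,2))
    for d,zz in ((0,345),(-120,345),(-41,270),(0,250)):
        q=arm.inverse_kinematics(NOTCH+SX*d+[0,0,zz],rv(ori(SY,0,sg))); print("st",sg,d,None if q is None else np.round(q,2))
E
```

```text
1 30 120 [ 1.04 -0.46  2.13 -0.51  1.34  1.35]
1 30 0 [ 0.9  -0.32  2.2  -0.54  1.09  1.35]
1 40 120 [ 1.18 -0.46  2.19 -0.71  1.35  1.55]
1 40 0 [ 0.99 -0.31  2.25 -0.76  1.08  1.55]
1 0 120 [ 0.63 -0.26  1.89 -0.    1.51  0.87]
1 0 0 [ 0.63 -0.17  2.02 -0.    1.3   0.87]
st 1 0 [-0.26 -0.    1.36 -0.    1.78 -0.25]
st 1 -120 [-0.32 -0.26  1.59 -0.    1.81 -0.31]
st 1 -41 [-0.28 -0.09  1.57 -0.    1.66 -0.27]
st 1 0 [-0.26 -0.    1.51 -0.    1.63 -0.25]
-1 30 120 [ 1.04 -0.46  2.13 -0.51  1.34 -1.79]
-1 30 0 [ 0.9  -0.32  2.2  -0.54  1.09 -1.79]
-1 40 120 [ 1.18 -0.46  2.19 -0.71  1.35 -1.59]
-1 40 0 [ 0.99 -0.31  2.25 -0.76  1.08 -1.59]
-1 0 120 [ 0.63 -0.26  1.89 -0.    1.51 -2.28]
-1 0 0 [ 0.63 -0.17  2.02 -0.    1.3  -2.28]
st -1 0 [-0.26 -0.    1.36 -0.    1.78  2.89]
st -1 -120 [-0.32 -0.26  1.59 -0.    1.81  2.83]
st -1 -41 [-0.28 -0.09  1.57 -0.    1.66  2.88]
st -1 0 [-0.26 -0.    1.51 -0.    1.63  2.89]
```

Run:
```python
from h import *
M=ori(PY,np.radians(40),1); y=M[:,1]; z=M[:,2]
G=ROL+12*z+6*y
arm.goto(G-110*z,rv(M))
print(st()["wrist_force"],st()["tool_pos"],G-110*z)
arm.servo_line(G-25*z,max_speed=100)
o=snap("f"); print(st()["wrist_force"],st()["clock"])
s=o["side"]["frame"][:,:,::-1]; t=o["top"]["frame"][:,:,::-1]
cv2.imwrite("pics/f.png",np.vstack([cv2.resize(s[200:320,290:450],None,fx=4,fy=4)[:300*2],]))
cv2.imwrite("pics/f2.png",cv2.resize(t[200:330,220:350],None,fx=4,fy=4))
```

```text
[ 0.01705662 -0.24129348  0.30760362] [321.90656025 329.16649353 132.39428704] [321.86935211 328.63419589 131.92908108]
[-0.12496751 -0.84231263  0.75754525] 2.6167
```

View pics/f.png

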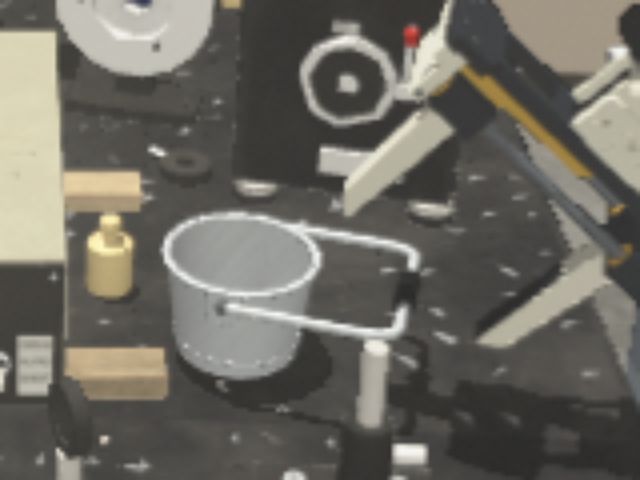

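View pics/f2.png

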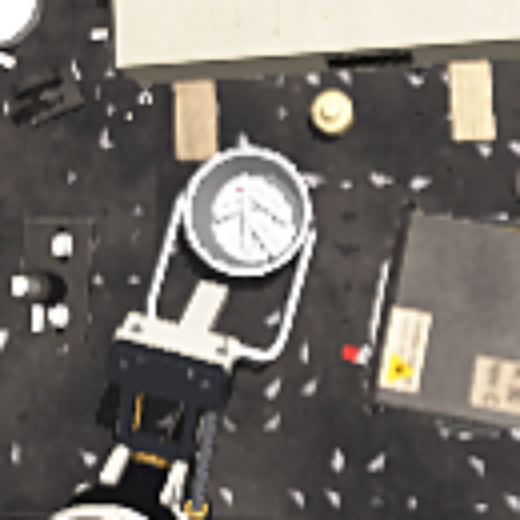

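Run:
```python
from h import *
M=ori(PY,np.radians(40),1); y=M[:,1]; z=M[:,2]
G=ROL+12*z+6*y
arm.servo_line(G,max_speed=60)
print(st()["wrist_force"],st()["tool_pos"],G)
grasp(20)
s=st();print(s["wrist_force"],s["grip_width"],s["tool_pos"],s["clock"])
o=snap("g")
s=o["side"]["frame"][:,:,::-1]; t=o["top"]["frame"][:,:,::-1]
cv2.imwrite("pics/g.png",cv2.resize(s[200:320,290:450],None,fx=4,fy=4))
cv2.imwrite("pics/g2.png",cv2.resize(t[200:330,220:350],None,fx=4,fy=4))
```

```text
[ 1.05580439 -0.7892992   0.06064611] [390.79334047 312.11774842  47.42504306] [390.67955746 312.36815262  47.66419234]
[-2.35531614  0.1098356  -0.67278018] 11.355489490112022 [390.60186601 312.37617904  47.58556666] 4.425
```

View pics/g.png

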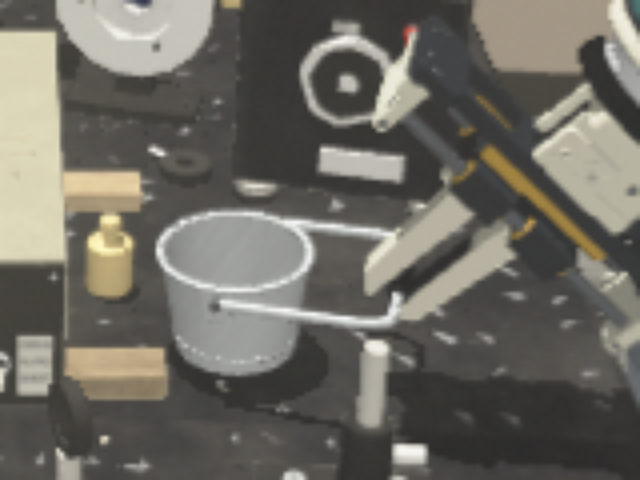

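View pics/g2.png

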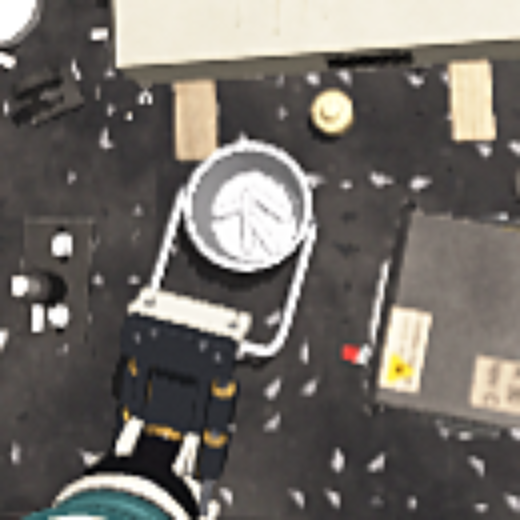

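Run:
```python
from h import *
a=cv2.imread("pics/a_top.png",0);g=cv2.imread("pics/g_top.png",0)
T=optics.grab_frame("top")
up=lambda i:cv2.resize(i,None,fx=8,fy=8,interpolation=cv2.INTER_CUBIC)
x0,y0,x1,y1=265,236,300,268
t=up(a[y0:y1,x0:x1]); s=up(g[y0-8:y1+8,x0-8:x1+8])
r=cv2.matchTemplate(s,t,cv2.TM_CCOEFF_NORMED);_,v,_,l=cv2.minMaxLoc(r);d=np.array(l)/8-8;print(v,d)
A=onz(T,282,252,60);B=onz(T,282+d[0],252+d[1],60);print(B-A)
a=cv2.imread("pics/a_side.png",0);g=cv2.imread("pics/g_side.png",0)
x0,y0,x1,y1=328,252,366,298
t=up(a[y0:y1,x0:x1]); s=up(g[y0-8:y1+8,x0-8:x1+8])
r=cv2.matchTemplate(s,t,cv2.TM_CCOEFF_NORMED);_,v,_,l=cv2.minMaxLoc(r);d=np.array(l)/8-8;print(v,d)
S=optics.grab_frame("side")
A=onz(S,350,263,60);B=onz(S,350+d[0],263+d[1],60);print(B-A)
```

```text
0.936646580696106 [ 0.125 -1.125]
[ 3.10068326 -0.23750185  0.        ]
0.9216639995574951 [-1.125 -0.75 ]
[ 2.39297699 -2.99225669  0.        ]
```

Run:
```python
from h import *
s=st()
M0=Rn.from_rotvec(s["orientation"]).as_matrix()
H=HINGE+2.9*P
# fix lateral so path is continuous
r0=s["tool_pos"]-14*M0[:,2]
lat=np.cross(k,P); H=H+lat*((r0-H)@lat)
rel=r0-H; print(rel@P,rel[2],np.linalg.norm(rel))
np.save("H.npy",H)
f0=s["wrist_force"]
for ph in np.linspace(3.3,90,12)[1:]:
    th=40*(1-(ph-3.3)/86.7); M=ori(PY,np.radians(th),1)
    r=H+92*(-np.cos(np.radians(ph))*P+np.sin(np.radians(ph))*k)
    arm.servo_line(r+14*M[:,2],rv(M),max_speed=80)
    s=st();w=s["wrist_force"]; print(round(ph),(w@P).round(2),(w@lat).round(2),w[2].round(2),s["grip_width"].round(2),round(s["clock"],2))
    if np.linalg.norm(w)>8: print("STOP");break
snap("h")
cv2.imwrite("pics/h.png",cv2.resize(cv2.imread("pics/h_side.png")[170:320,290:450],None,fx=4,fy=4))
```

```text
-91.59130089864155 5.383017665908916 91.74935029468591Traceback (most recent call last):
  File "<stdin>", line 15, in <module>
AttributeError: 'float' object has no attribute 'round'
```

One segment moved (φ ≈ 11°); continue from there.

Run:
```python
from h import *
H=np.load("H.npy");lat=np.cross(k,P)
for ph in np.linspace(3.3,90,12)[1:]:
    th=40*(1-(ph-3.3)/86.7); M=ori(PY,np.radians(th),1)
    r=H+92*(-np.cos(np.radians(ph))*P+np.sin(np.radians(ph))*k)
    if ph>12: arm.servo_line(r+14*M[:,2],rv(M),max_speed=80)
    s=st();w=s["wrist_force"]; print(np.round([ph,w@P,w@lat,w[2],float(s["grip_width"]),s["clock"]],2))
    if np.linalg.norm(w)>8: print("STOP");break
snap("h")
cv2.imwrite("pics/h.png",cv2.resize(cv2.imread("pics/h_side.png")[170:320,290:450],None,fx=4,fy=4))
```

```text
[11.18 -3.04  0.44  0.4  11.43  4.92]
[19.06 -2.3   0.33 -0.   11.47  5.22]
[26.95 -3.12 -0.51  0.71 10.93  5.52]
[34.83 -5.64 -1.11  2.48 11.45  5.82]
[42.71 -4.98  0.11  4.27 11.19  6.12]
[50.59 -6.28 -0.78  5.56 11.58  6.42]
STOP
```

View pics/h.png

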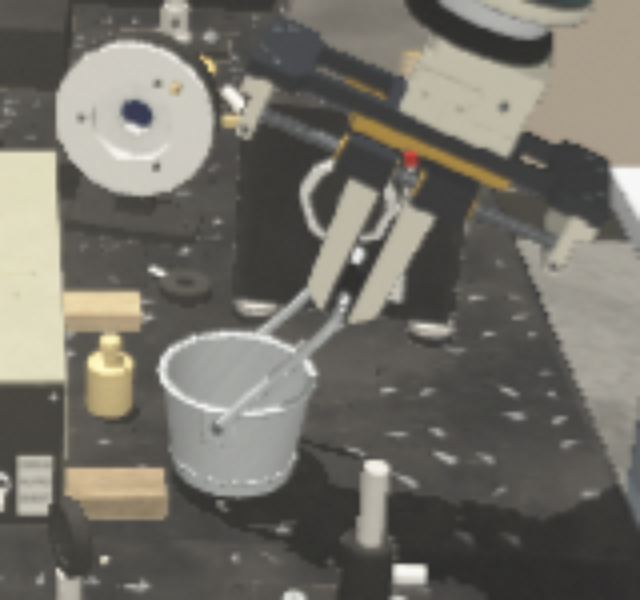

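View pics/h_top.png

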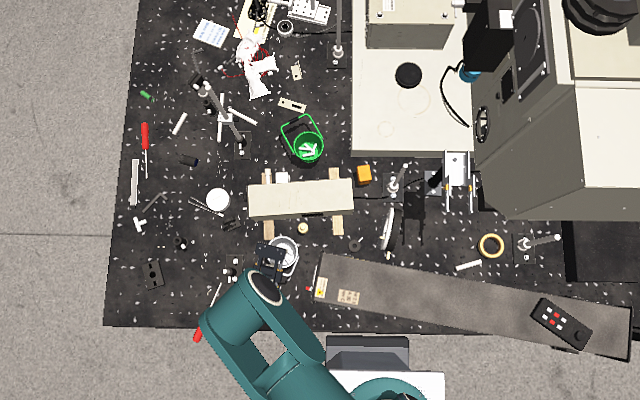

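Run:
```python
from h import *
lat=np.cross(k,P)
ph=np.radians(50.6); u=-np.cos(ph)*P+np.sin(ph)*k
for i in range(5):
    s=st();w=s["wrist_force"]; print(i,np.round([w@P,w@lat,w[2],w@u,float(s["grip_width"])],2))
    if w@u<2.5: break
    arm.servo_line(s["tool_pos"]+1.0*u,max_speed=20)
    np.save("shift.npy",(i+1))
```

```text
0 [-2.88 -1.16  3.62  4.62 11.27]
1 [ 1.59 -0.14 -2.37 -2.84 11.18]
```

Run:
```python
from h import *
H=np.load("H.npy");lat=np.cross(k,P)
dr=0.6
for ph in (55,60,65,70,75,80,85,90):
    th=40*(1-(ph-3.3)/86.7); M=ori(PY,np.radians(th),1); a=np.radians(ph)
    u=-np.cos(a)*P+np.sin(a)*k
    arm.servo_line(H+(92+dr)*u+14*M[:,2],rv(M),max_speed=80)
    arm.dwell(0.05)
    s=st();w=s["wrist_force"]; print(np.round([ph,w@P,w@lat,w[2],w@u,dr,float(s["grip_width"]),s["clock"]],2))
    if np.linalg.norm(w)>9: print("STOP");break
    dr+=np.clip((w@u)/10,-.5,.6)
snap("i")
cv2.imwrite("pics/i.png",cv2.resize(cv2.imread("pics/i_side.png")[170:320,290:450],None,fx=4,fy=4))
```

```text
[55.    1.28 -0.59 -1.5  -1.96  0.6  11.23  7.08]
[60.    1.26 -0.81 -2.2  -2.53  0.4  11.38  7.38]
[65.    0.71 -0.77 -2.64 -2.7   0.15 11.1   7.68]
[70.    0.21 -0.31 -2.4  -2.33 -0.12 11.28  7.98]
[ 7.500e+01  5.000e-02 -6.000e-02 -2.570e+00 -2.490e+00 -3.500e-01
  1.155e+01  8.280e+00]
[80.    0.22 -0.51 -2.45 -2.45 -0.6  10.86  8.57]
[85.   -0.74 -0.81 -3.59 -3.51 -0.85 11.52  8.88]
[ 9.000e+01 -3.700e-01  5.000e-02 -4.510e+00 -4.510e+00 -1.200e+00
  1.116e+01  9.180e+00]
```

View pics/i.png

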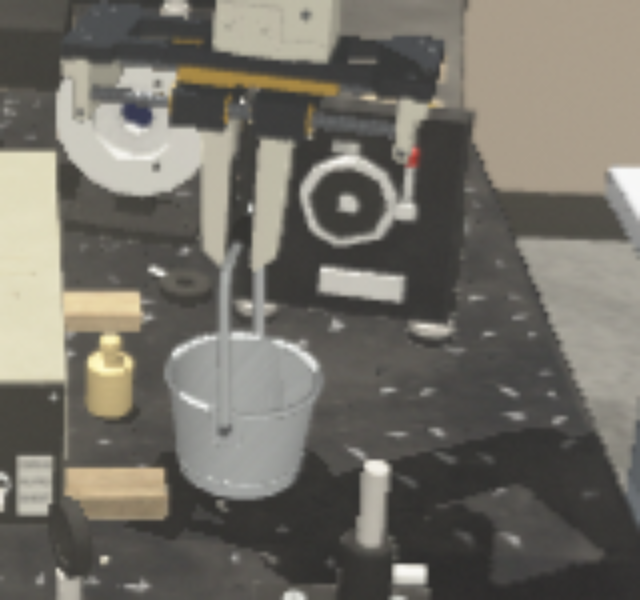

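Run:
```python
from h import *
s=st(); p=s["tool_pos"]; print(p, 145-p[2])
np.save("d.npy",145-p[2])
arm.servo_line(p+[0,0,15],max_speed=40); arm.dwell(.3); s=st(); print(s["wrist_force"],s["grip_width"])
arm.servo_line([p[0],p[1],335],max_speed=120)
s=st(); print(s["wrist_force"],s["clock"])
F=NOTCH+SX*-130; F[2]=335
arm.servo_line(F,rv(ori(SY,0,1)),max_speed=110)
arm.dwell(.5); s=st(); print(s["tool_pos"],s["wrist_force"],s["grip_width"],s["clock"])
snap("j")
cv2.imwrite("pics/j.png",cv2.resize(cv2.imread("pics/j_side.png")[60:220,240:440],None,fx=3.7,fy=3.7))
```

```text
[470.70823631 293.41600141 129.64293559] 15.357064414229285
[-0.41132168 -0.19518992 -5.16031813] 11.34105380450257
[-0.20450692 -0.20732527 -4.94863445] 11.8333
[ 478.01952512 -136.44823854  335.01425535] [-0.83905322  0.16387739 -3.68486099] 11.083795675945115 16.3917
```

View pics/j.png

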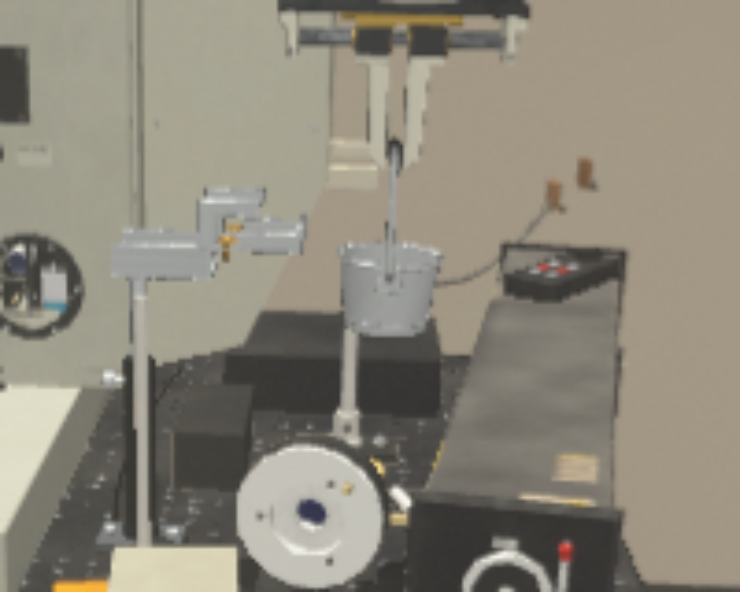

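View pics/j_top.png

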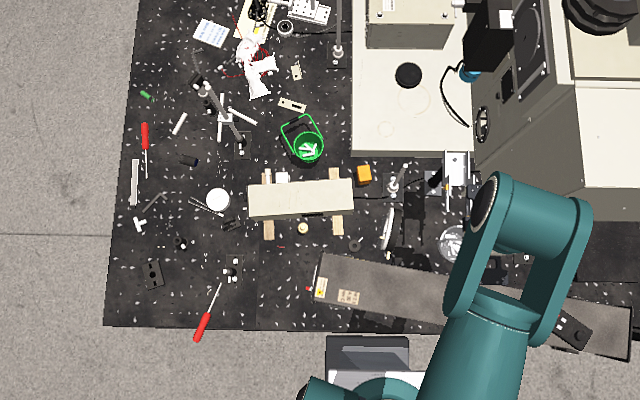

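Run:
```python
from h import *
T=optics.grab_frame("top");S=optics.grab_frame("side")
for z in (335,450,500,550,600,700): print(z,proj(T,(478,-136,z)).round(),proj(T,(608,-136,z)).round(), proj(S,(478,-136,z)).round(), "px595,200->",onz(T,592,205,z).round(),onz(T,470,205,z).round())
print("cab corner proj",proj(T,(523,-200,396)),proj(S,(523,-200,396)))
cv2.imwrite("pics/k.png",cv2.resize(T["frame"][150:350,420:640,::-1],None,fx=3.4,fy=3))
cv2.imwrite("pics/k2.png",cv2.resize(S["frame"][0:200,240:480,::-1],None,fx=3.2,fy=3))
```

```text
335 [467. 240.] [465. 181.] [346. 105.] px595,200-> [ 559. -413.  335.] [ 555. -145.  335.]
450 [485. 234.] [482. 167.] [348.  63.] px595,200-> [ 536. -345.  450.] [ 533. -110.  450.]
500 [495. 231.] [491. 160.] [349.  44.] px595,200-> [ 527. -315.  500.] [524. -94. 500.]
550 [505. 227.] [501. 152.] [350.  25.] px595,200-> [ 517. -286.  550.] [514. -79. 550.]
600 [517. 222.] [512. 143.] [351.   4.] px595,200-> [ 507. -257.  600.] [505. -63. 600.]
700 [547. 212.] [540. 120.] [354. -39.] px595,200-> [ 488. -198.  700.] [486. -32. 700.]
cab corner proj [506.68668785 215.4266574 ] [331.68780697  80.2961933 ]
```

View pics/k.png

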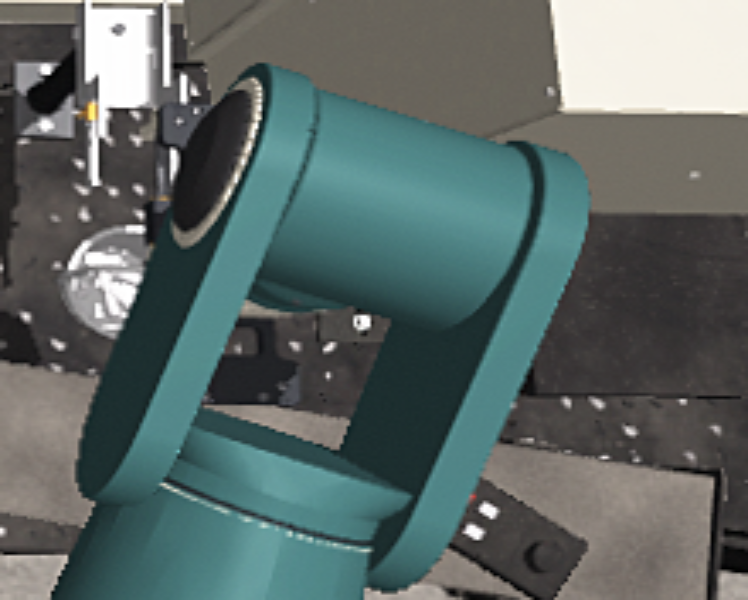

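View pics/k2.png

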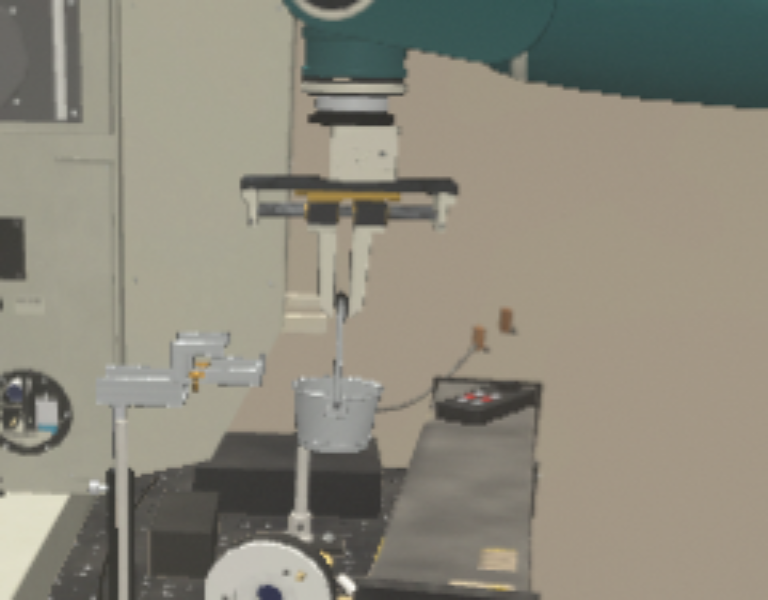

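Run:
```python
from h import *
from scipy.optimize import minimize_scalar
s=st(); p=s["tool_pos"]; M=ori(SY,0,1); print(s["joint_positions"].round(3))
def cost(L):
    W=p-L*M[:,2]; qs=[]
    for a in (-.15,.15):
        Ma=Rn.from_rotvec([0,a,0]).as_matrix()@M
        q=arm.inverse_kinematics(W+L*Ma[:,2],rv(Ma)); 
        if q is None: return 9
        qs.append(np.array(q)[:3])
    return np.abs(qs[0]-qs[1]).sum()
for L in range(200,480,20): print(L,round(cost(L),4),end="; ")
r=minimize_scalar(cost,bounds=(200,480),method="bounded");print(r.x,r.fun)
T=optics.grab_frame("top")
a=lambda x,y:(340+x/2.3-.5,y/2.3-.5)
# rays vs plane y=c
for c in (-215,-223,-230):
    for n,pt in (("A",(312,385)),("B",(385,505)),("C",(560,430)),("wheel",(326,285)),("D",(540,200))):
        o_,d=ray(T,*a(*pt)); print(c,n,(o_+d*(c-o_[1])/d[1]).round())
```

```text
[-0.329 -0.279  1.627  0.     1.794 -0.314]
200 0.1367; 220 0.11; 240 0.0832; 260 0.0565; 280 0.0298; 300 0.0031; 320 0.0235; 340 0.0502; 360 0.0769; 380 0.1036; 400 0.1303; 420 0.157; 440 0.1836; 460 0.2103; 302.3569946346764 7.160200876654699e-09
-215 A [ 687. -215.  169.]
-215 B [ 522. -215.  358.]
-215 C [ 525. -215.  652.]
-215 wheel [ 782. -215.  233.]
-215 D [ 681. -215.  657.]
-223 A [ 694. -223.  144.]
-223 B [ 525. -223.  337.]
-223 C [ 528. -223.  638.]
-223 wheel [ 791. -223.  210.]
-223 D [ 687. -223.  643.]
-230 A [ 700. -230.  123.]
-230 B [ 528. -230.  319.]
-230 C [ 531. -230.  626.]
-230 wheel [ 799. -230.  190.]
-230 D [ 693. -230.  631.]
```

Run:
```python
from h import *
T=optics.grab_frame("top")
W=np.array([478,-136.4,637.3]); az=-.329
f=np.array([np.cos(az),np.sin(az),0]); n=np.array([np.sin(az)*1,-np.cos(az),0]) # to -y
t=np.linspace(0,2*np.pi,200)
for h in (60,70,80,90):
  for R in (45,55,65):
    pr=np.array([proj(T,W+h*n+R*(np.cos(a)*f+np.sin(a)*k)) for a in t]); pl=np.array([proj(T,W-h*n+R*(np.cos(a)*f+np.sin(a)*k)) for a in t])
    print(h,R,"right umax",pr[pr[:,0].argmax()].round(1),"vmin",pr[pr[:,1].argmin()].round(1),"| left vmin",pl[pl[:,1].argmin()].round(1),"ctr",proj(T,W-h*n).round(1))
I=T["frame"]; np.set_printoptions(linewidth=200)
for v in (200,205,210,215): 
    row=I[v].astype(int); teal=(row[:,1]-row[:,0]>25); x=np.where(teal)[0]; print(v,x[x>420].min(),x.max())
c=(I[:,:,1].astype(int)-I[:,:,0]>25)
ys=np.where(c[:,440:])[0]; print("top row",ys.min(), np.where(c[ys.min()+1,440:])[0]+440)
```

```text
60 45 right umax [585.2 216.8] vmin [577.1 203.5] | left vmin [499.3 176.8] ctr [488.7 205.4]
60 55 right umax [589.5 213.1] vmin [579.9 197.1] | left vmin [502.  170.3] ctr [488.7 205.4]
60 65 right umax [594.  210.5] vmin [582.2 190.6] | left vmin [504.4 163.9] ctr [488.7 205.4]
70 45 right umax [592.1 220. ] vmin [583.6 205.7] | left vmin [492.8 174.6] ctr [482.2 203.2]
70 55 right umax [596.6 216.5] vmin [586.4 199.3] | left vmin [495.4 168.1] ctr [482.2 203.2]
70 65 right umax [601.1 212.9] vmin [588.8 192.9] | left vmin [497.8 161.7] ctr [482.2 203.2]
80 45 right umax [599.1 222.4] vmin [590.2 208. ] | left vmin [486.5 172.4] ctr [475.8 201. ]
80 55 right umax [603.6 218.9] vmin [592.4 201.6] | left vmin [488.9 165.9] ctr [475.8 201. ]
80 65 right umax [608.3 216.6] vmin [595.4 195.1] | left vmin [491.6 159.5] ctr [475.8 201. ]
90 45 right umax [606.1 224.8] vmin [596.8 210.2] | left vmin [480.  170.2] ctr [469.3 198.8]
90 55 right umax [610.7 222.4] vmin [599.  203.8] | left vmin [482.4 163.7] ctr [469.3 198.8]
90 65 right umax [615.5 219.1] vmin [602.  197.4] | left vmin [485.1 157.3] ctr [469.3 198.8]
200 495 583
205 494 590
210 492 592
215 490 593
top row 66 [463]
```

```bash
cat >> h.py <<'E'
TM=Rn.from_rotvec(np.radians(-2.5)*SX).as_matrix()@ori(SY,0,1)
LATS=np.cross(k,SX)
def sp(d,z,lat=4): 
    q=NOTCH+SX*d+LATS*lat; q[2]=z; return q
E
python3 - <<'E'
from h import *
arm.servo_line(sp(-130,300),rv(TM),max_speed=60)
arm.servo_line(sp(-75,300),max_speed=60); arm.dwell(.4)
s=st();print(s["tool_pos"],s["wrist_force"],s["clock"],s["joint_torque"].round(1))
snap("l")
cv2.imwrite("pics/l.png",cv2.resize(cv2.imread("pics/l_side.png")[80:200,250:400],None,fx=5,fy=5))
cv2.imwrite("pics/l2.png",cv2.resize(cv2.imread("pics/l_top.png")[120:260,430:640],None,fx=3.5,fy=3.5))
E
```

```text
[ 533.0183508  -133.32147979  300.04507248] [ 0.11260263  0.56657246 -5.04875797] 18.8917 [ -0.  -50.6 -65.4  -0.2   0.   -0. ]
```

View pics/l.png

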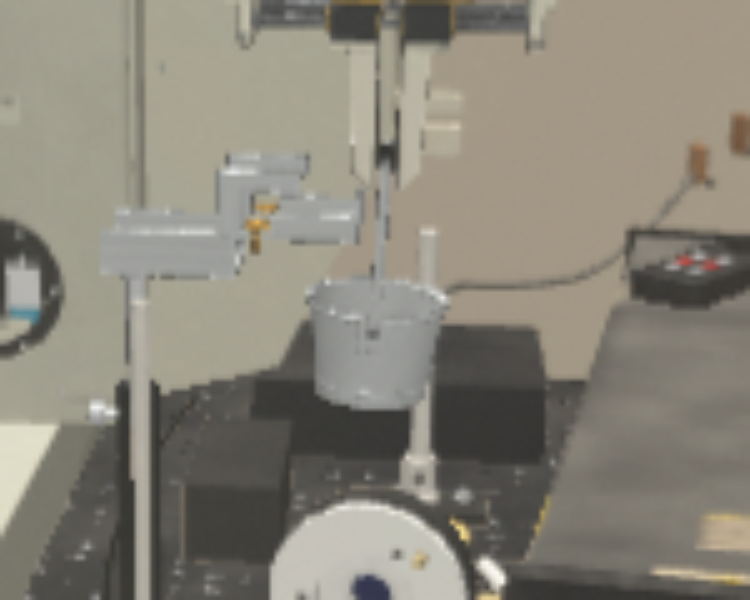

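View pics/l2.png

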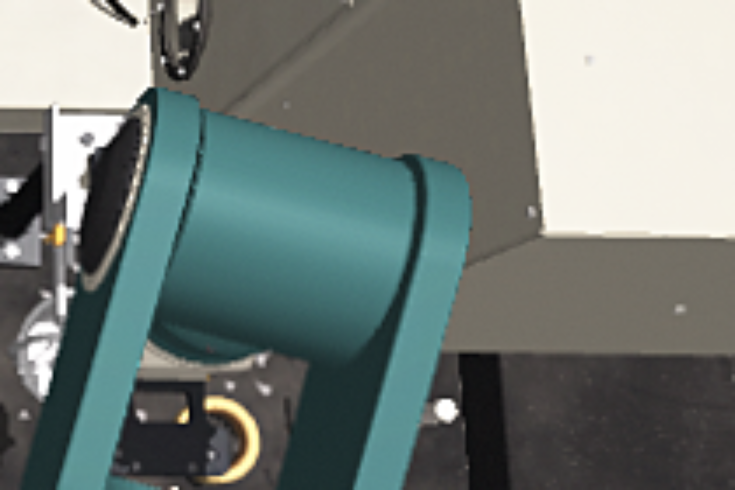

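```bash
cat >> h.py <<'E'
def F(n=4):
    w=[]
    for _ in range(n): arm.dwell(.03); w.append(arm.observe()["wrist_force"])
    return np.mean(w,0)
E
python3 - <<'E'
from h import *
arm.servo_line(sp(-41,300),max_speed=60); arm.dwell(.4)
w0=F(8); print("w0",w0.round(2),st()["clock"])
z=300; 
while z>255:
    z-=2 if z>284 else 1
    arm.servo_line(sp(-41,z),max_speed=20)
    w=F(3)
    print(z,st()["tool_pos"][2].round(2),(w-w0).round(2))
    if w[2]-w0[2]>1.3 or np.linalg.norm((w-w0)[:2])>2.5: break
print(st()["clock"])
snap("m")
cv2.imwrite("pics/m.png",cv2.resize(cv2.imread("pics/m_side.png")[80:200,250:400],None,fx=5,fy=5))
E
```

```text
w0 [ 0.22 -0.06 -4.29] 20.375
298 297.94 [-0.51  0.33  0.08]
296 296.02 [ 0.16 -0.4   0.19]
294 293.98 [-0.52  0.29 -0.  ]
292 292.01 [ 0.01 -0.25 -0.09]
290 290.0 [ 0.07 -0.28  0.01]
288 288.01 [-0.01 -0.03 -0.01]
286 285.99 [-0.05 -0.03  0.19]
284 284.0 [-0.1   0.32 -0.28]
283 283.01 [-0.29 -0.05 -0.17]
282 282.0 [ 0.02  0.16 -0.09]
281 280.99 [-0.21  0.22 -0.18]
280 279.98 [-0.35  0.13 -0.2 ]
279 278.96 [-0.57 -0.21  0.17]
278 278.0 [-0.09  0.27 -0.13]
277 276.98 [-0.54  0.22 -0.75]
276 276.0 [-0.26 -0.38 -0.58]
275 275.01 [-0.6   0.13 -0.25]
274 274.13 [-0.22  0.44  1.55]
26.675
```

View pics/m.png

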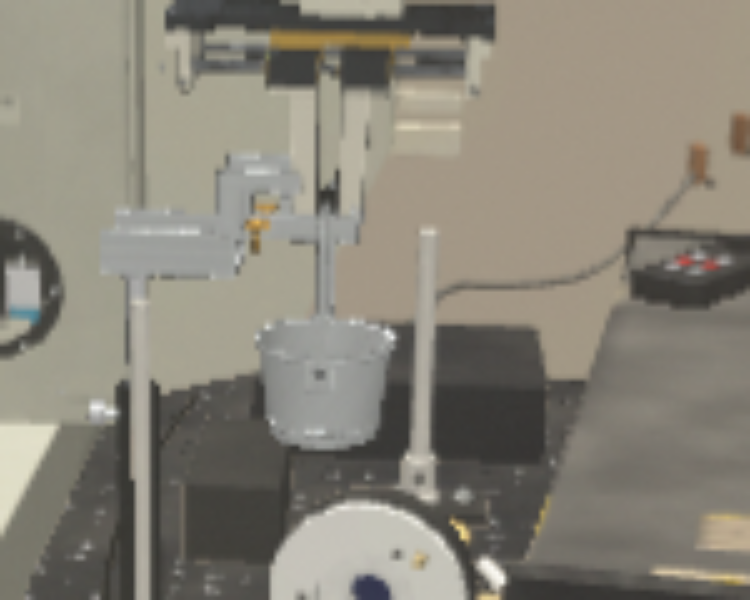

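Run:
```python
from h import *
arm.servo_line(sp(-41,275),max_speed=20)
for d in (-34,-27,-20,-14,-8,-4,-1):
    arm.servo_line(sp(d,275),max_speed=30)
    s=st();w=F(3); print(d,s["tool_pos"].round(1),w.round(2),round(float(s["grip_width"]),1))
    if np.hypot(w[0],w[1])>3 or w[2]<-7 : print("STOP");break
print(st()["clock"])
snap("n")
cv2.imwrite("pics/n.png",cv2.resize(cv2.imread("pics/n_side.png")[80:200,250:400],None,fx=5,fy=5))
cv2.imwrite("pics/n2.png",cv2.resize(cv2.imread("pics/n_top.png")[120:260,430:640],None,fx=3.5,fy=3.5))
```

```text
-34 [ 574.3 -133.9  274.8] [-0.02  0.31 -3.88] 10.9
-27 [ 581.2 -134.   274.9] [ 0.27 -0.13 -3.76] 11.4
-20 [ 588.2 -134.2  274.9] [ 0.17  0.35 -3.98] 11.5
-14 [ 594.2 -134.3  274.9] [-0.05  0.22 -4.1 ] 11.5
-8 [ 600.2 -134.4  274.9] [ 0.66  0.13 -4.78] 11.1
-4 [ 604.2 -134.4  274.9] [-0.27  0.05 -4.74] 11.2
-1 [ 607.2 -134.5  274.9] [ 0.   -0.03 -4.49] 11.1
30.1083
```

View pics/n.png

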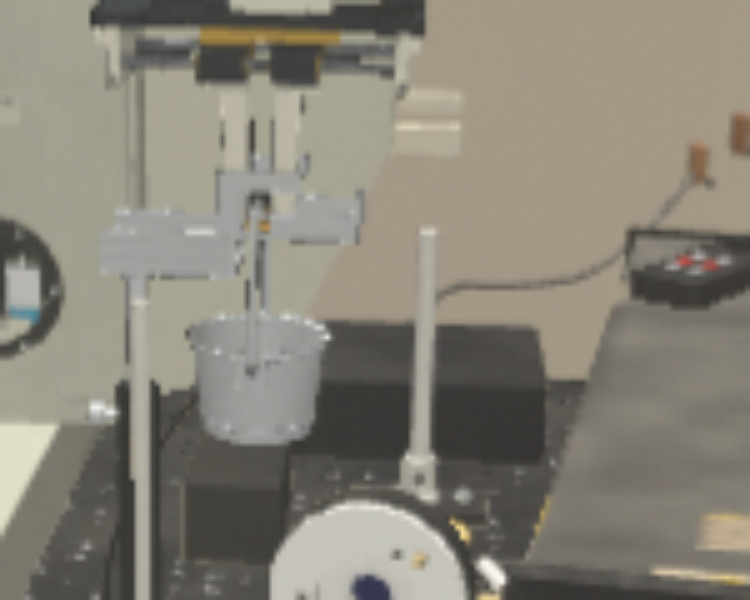

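View pics/n2.png

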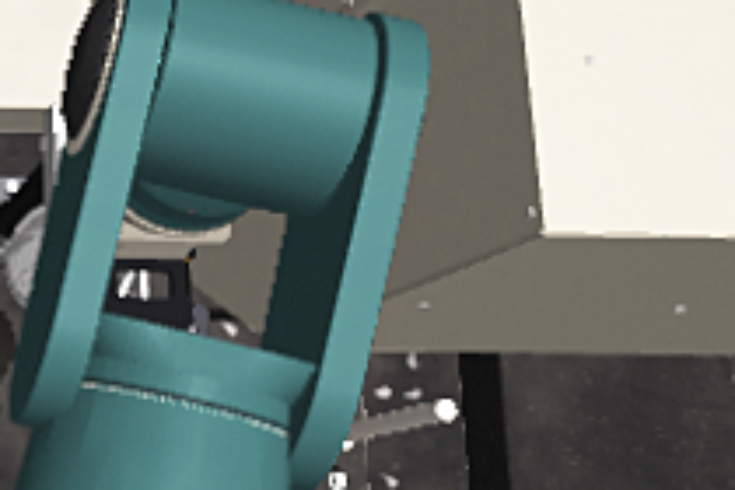

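Run:
```python
from h import *
z=275
while z>262:
    z-=1 if z>271 else .5
    arm.servo_line(sp(-1,z),max_speed=15)
    w=F(4); s=st()
    print(z,s["tool_pos"][2].round(2),w.round(2))
    if w[2]>-0.6 or np.hypot(w[0],w[1])>3: break
print(st()["clock"])
snap("p")
cv2.imwrite("pics/p.png",cv2.resize(cv2.imread("pics/p_side.png")[100:180,260:340],None,fx=7,fy=7))
```

```text
274 273.98 [ 0.81  0.32 -4.32]
273 273.01 [ 0.49 -0.19 -4.29]
272 272.01 [-0.12 -0.27 -4.38]
271 271.03 [ 0.06  0.16 -4.08]
270.5 270.47 [ 0.39 -0.17 -4.52]
270.0 270.01 [ 0.33  0.05 -4.28]
269.5 269.51 [-0.28 -0.04 -4.44]
269.0 269.03 [-0.05 -0.27 -4.48]
268.5 268.52 [-0.12 -0.07 -3.67]
268.0 268.03 [ 0.02 -0.24 -3.05]
267.5 267.57 [ 0.25 -0.32 -2.57]
267.0 267.04 [ 0.07 -0.4  -2.17]
266.5 266.54 [-0.11 -1.3  -1.5 ]
266.0 266.02 [ 0.38 -1.09 -1.12]
265.5 265.55 [ 0.26 -1.56 -0.49]
35.9583
```

View pics/p.png

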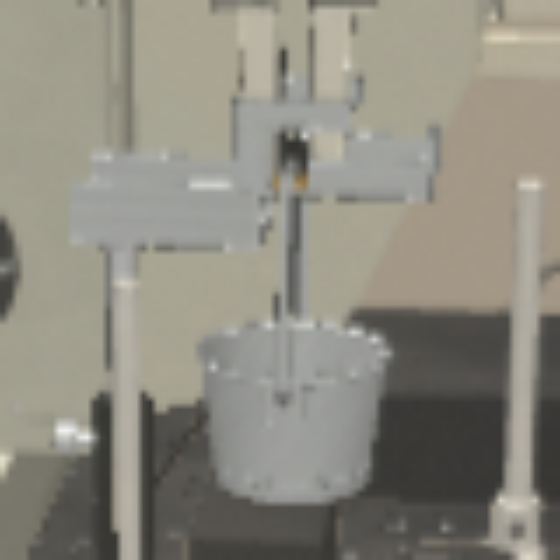

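Run:
```python
from h import *
s=st(); r=sp(-1,265.5)-15.4*TM[:,2]
for a in (-1.7,-.9,0):
    M=Rn.from_rotvec(np.radians(a)*SX).as_matrix()@ori(SY,0,1)
    arm.servo_line(r+15.4*M[:,2],rv(M),max_speed=5)
    w=F(6); print(a,st()["tool_pos"].round(2),w.round(2),st()["joint_torque"].round(1))
    if abs(w[2])>4 : break
print(st()["clock"])
```

```text
-1.7 [ 607.06 -134.2   265.48] [ 0.09 -0.05 -1.19] [ -0.1 -62.2 -63.2  -0.1   0.   -0. ]
-0.9 [ 607.07 -134.05  265.49] [ 0.   -0.   -0.63] [ -0.2 -62.4 -63.3  -0.1   0.   -0. ]
0 [ 607.08 -133.8   265.5 ] [ 0.16  0.95 -0.95] [ -0.4 -62.5 -63.3  -0.1   0.   -0. ]
37.4083
```

Run:
```python
from h import *
p=st()["tool_pos"]
for i in range(3):
    w=F(8); print(w.round(2),st()["tool_pos"][2])
    if w[2]>-0.45: break
    p=p-[0,0,.4]; arm.servo_line(p,max_speed=5)
snap("q0")
let_go(); arm.dwell(.3)
w=F(6); print("after",w.round(2),st()["grip_width"],st()["tool_pos"],st()["clock"])
snap("q")
cv2.imwrite("pics/q.png",cv2.resize(cv2.imread("pics/q_side.png")[90:180,250:350],None,fx=6,fy=6))
```

```text
[ 0.47  0.09 -1.03] 265.4668698741091
[ 0.19  0.35 -0.56] 265.08001797532563
[-0.09  0.45 -0.18] 264.71393345885707
after [-0.05 -0.23  0.02] 93.24773444416466 [ 607.09617599 -133.79253228  264.66262974] 40.65
```

View pics/q.png

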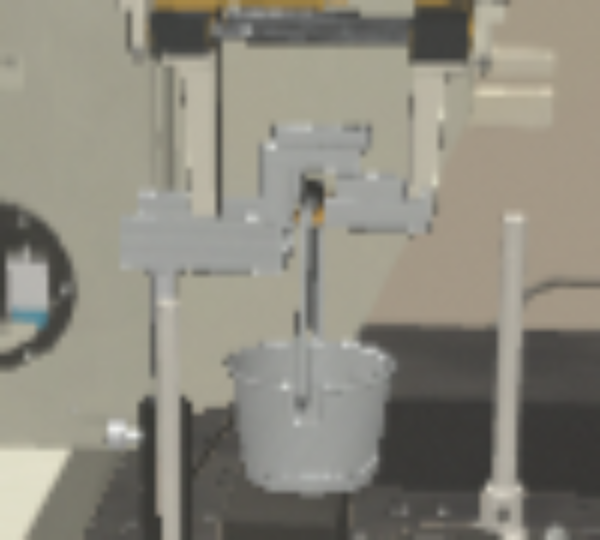

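Run:
```python
from h import *
p=st()["tool_pos"]
arm.servo_line(p+[0,0,30],max_speed=30); print(F(3).round(2))
arm.servo_line(p+[0,0,130],max_speed=80)
arm.servo_line(p+[-160,40,150],max_speed=110); arm.dwell(.5)
print(F(3).round(2),st()["clock"])
o=snap("r")
cv2.imwrite("pics/r.png",cv2.resize(cv2.imread("pics/r_side.png")[90:180,250:350],None,fx=6,fy=6))
```

```text
[ 0.15 -0.26  0.13]
[-1.04  0.6   0.1 ] 45.6583
```

View pics/r.png

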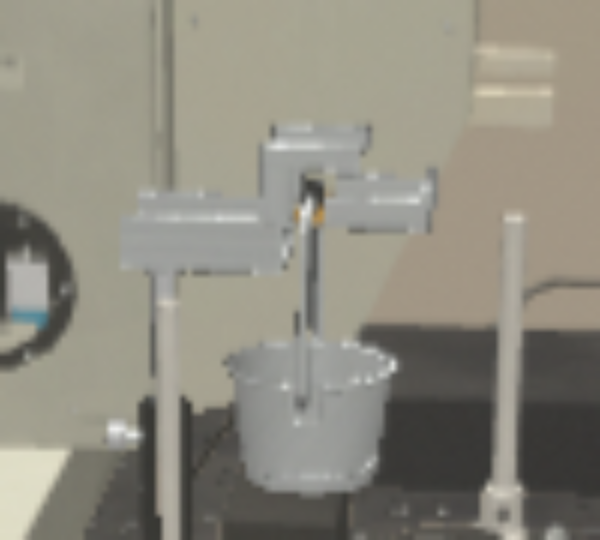

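View pics/r_top.png

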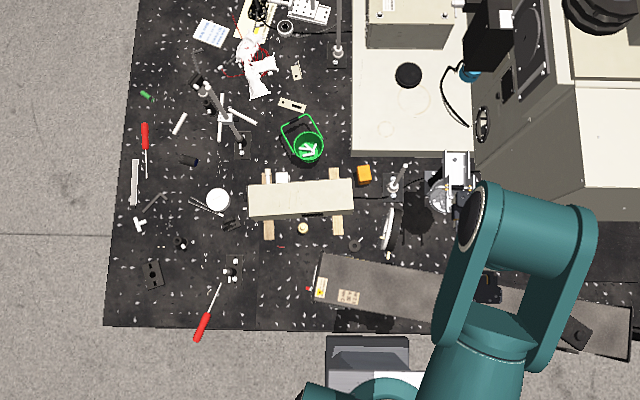

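View pics/r_side.png

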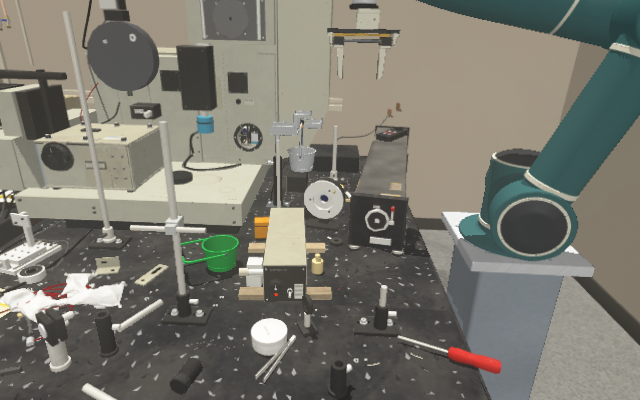

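The pail hangs level and still, with the wire in the notch on the saddle at side pixel (302, 124). The lens holder at (307, 315) and the weight at (317, 263) have not moved, and the gripper is well clear.

Run:
```python
from h import *
job.sign_off(); print("ok")
```

```text
the job is handed in; nothing more can be done
ok
```

The pail is hanging in the notch with its weight on the sprung saddle, and I handed the job in at about 46 s of the 72 s allowed.

**What I did:**
- I gripped the bail by its roller and swung it upright in an arc while the pail stood on the table.
- I carried the pail to the front of the hook and felt the ledge at about 286 mm.
- I slid the wire back under the keeper jaws and lowered it onto the saddle. At 0.2 N or less left on the gripper I let go, then backed straight up.

**Last checks:**
- The saddle carried the load from first contact over roughly 4 mm of tool travel. I estimate it is pressed about 3.4 mm under the 4.4 N pail.
- The force at the wrist was zero after release.
- The final pictures show the pail hanging level and still, with the lens holder, the brass weight and the green pail unmoved.

**What did not go cleanly:**
- **Pail shifted:** closing the fingers moved the standing pail about 3 mm.
- **Force spike:** halfway up the arc the tool pressed on the bail with about 8 N, so I stopped and corrected the path by 1 mm.
- **Tilted approach:** I tilted the tool 2.5° near the hook to keep the arm's wrist clear of the cabinet. That likely tilted the pail by up to that much until I levelled it before release.
- **Off centre:** the tool was aimed 4 mm to one side and ended about 4.7 mm off, so the bail should hang that far off the hook's centre line.

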